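# Pack the milk-sample carrier in layers

### The job

Pack the small blue carrier for transport: lay the thick cold brick on its floor, set the sample case on top of it, lay the slim cold brick on the case, then close the carrier with its white lid, sitting square and fully down on the rim. Keep the sample case upright, set it down gently rather than dropping it, and do not knock over the milk bottle or the two vials standing on the table.

Things in the scene. Friction and masses are not known exactly. Their poses are not given: they have to be found in the camera images.
- carrier: Open blue carrier, white inside, 180 x 180 mm, fixed. Origin: centre of underside. Flat rim at 74 mm height, 22 mm wide; inner floor at 24. Cavity 136 x 136 with a 30 x 30 post in each corner: leaves a slot 136 (x) by 76 (y) for the load, laid lengthwise along x either way round, and a finger pocket 76 long, 30 deep at the middle of each y side. Each post has a lug 8 mm above the rim.
- thick_brick: Thick cold brick: light-blue hard plastic, 120 (x) x 60 (y) x 30 mm (z), four darker grooves across top and sides, about 0.2 kg, lying flat. Origin: centre of its underside; x along its length. Grip from above across the 60 mm width. In place its underside is 24 mm above the carrier's underside.
- sample_case: Sealed sample case: grey box, clear flat lid over two rows of five black tube caps, 120 (x) x 60 (y) x 46 mm (z), about 0.28 kg, standing upright. Origin: centre of its underside; x along its length. Grip from above across the 60 mm width. In place its underside is 54 mm above the carrier's underside. Keep upright, do not drop.
- slim_brick: Slim cold brick: light-blue hard plastic, 120 (x) x 60 (y) x 18 mm (z), six round darker dimples (2 rows of 3) on top, about 0.12 kg, lying flat. Origin: centre of its underside; x along its length. Grip from above across the 60 mm width. In place its underside is 100 mm above the carrier's underside, 26 above the rim.
- lid: The carrier's loose white lid, right way up, 180 x 180 mm, 74 high, hollow below (136 x 136 x 52, covers the load; 8 mm play round the lugs), about 0.22 kg. Blue grip bar on top, 96 long (x), 28 wide (y), from 74 to 104 mm height: pinch it across its width. Origin: centre of its rim's underside; closed, that is 74 mm above the carrier's underside. Square: any quarter turn fits.
- milk_bottle: A bystander: a white milk bottle with a black cap, 54 mm in diameter, 115 mm high, standing upright among the things to pack. Origin: centre of its underside. Not to be knocked over.
- vial_a: A bystander: a small white capped vial, 27 mm in diameter, 48 mm high, standing on the table. Origin: centre of its underside. Not to be knocked over.
- vial_b: A bystander: a second vial like vial_a.
Not all that is in view belongs to the job. Leave any brown or purple look-alike of the slim_brick alone.

How it is judged:
By the outcome, as a careful person would: the job done as asked, in the order asked, and still so for the second after the job is handed in, with the robot touching nothing.
It also fails if it takes over 144 s, if anything falls off the work surface, if the arm or the gripper's body presses on something with over 40 N, if the wrist force passes 120 N, or if a joint passes its speed limit or range.

### The arm

A 6-joint arm with a two-finger parallel gripper is mounted at the origin on the work surface. World frame = base frame: x ahead of the robot, y to its left, z up, the work surface at z = 0. Lengths are in mm, angles in rad, forces in N, time in s.
With the tool pointing down it reaches from about 350 to 875 mm from the base axis. Payload 4.2 kg.
Tool frame: the origin (TCP) lies midway between the tips of the shut fingers; the grasp point (between the pads) lies 19 mm behind it; z points along the fingers, y is the line along which they close (so a half turn about z gives the same grasp; the last joint's range is limited). The gripper opens to 85 mm and grips with 20 to 120 N. Pads are 22 mm wide; open, the fingers measure 114 mm over their backs; the gripper's body (76 mm by 85 mm) begins 54 mm behind the grasp point. The pads swing forward as they close: fully open they stand 13 mm farther back than shut.
Start: joints at [-0.847, 0.385, 0.008, 0, -1.194, -0.259], TCP at [280.164, -558.666, 231.312] pointing down, gripper open.
Joint ranges: [-3.14, 3.14], [-1.21, 2.06], [-1.07, 1.41], [-3.16, 2.05], [-2.99, -0.16], [-3.1, 3.1]. Speed limits (rad/s): [2.79, 2.79, 3.14, 3.14, 3.14, 3.14].

### API

Orientations are given as a unit quaternion [x, y, z, w].
In Python, from bench import * gives the robot as it stands.
- The arm moves only by the tool drive_tool, never from a script. Its argument "plan" is a list that holds one entry, the list of rows, each a list of 5 numbers: the closure, from -1 (fully open) to 1 (shut), then the shift along the world's x, y, z in mm, then the turn about the world's z in degrees. A call has 1 to 20 rows; each row shifts and turns the commanded pose from where the row before left it; what a row does not reach is not made up. A row lasts 1/12 s, in which the tool goes at most 41.7 mm and 7.16 degrees, less where a joint would pass 70% of its speed; a pose out of reach is approached as far as the arm can. A call is refused whole if a number of a shift passes 41.7 or a number of a turn 7.16, either way. A call with a gripper value outside its range is refused whole. The fingers move at their own pace and stop on an object; the grip force is fixed at half the most. Time passes only in rows, so rows that do not move let the fingers close. It gives the time, the measured TCP pose, the force, the opening and the grip force at its end, in the units of the state.
- read_state(): the state, without advancing time (a new reading comes with each control period).
- get_image(name): name is "scene" or "top" or "wrist"; returns (picture, depth): 384x512x3 uint8, red, green, blue; 384x512 float32, mm along the optical axis (not along the pixel's ray), 0 where there is no reading.
- camera_model(name): a dict with "fx", "fy", "cx", "cy" (pixels), "R" (3x3) and "t" (3): a world point X has camera coordinates R X + t; the wrist camera has in their place "mount" (4x4, takes a point from camera to tool coordinates, whose origin is the TCP and whose axes are the flange's). Camera axes: x right, y down, z forward; pixel columns grow to the right and rows downward; lengths in mm; the calibration is good to about 2 mm. A picture is of the moment at which its call begins: read the wrist's pose just before it. camera_model takes no time and is no camera call.
- job_done(): hands the job in; it is judged then, once.
The state is a dict: "clock": time; "joints": joint angles; "joint_vel": joint speeds; "joint_efforts": joint torques, N m; "position": TCP position; "ee_rot": TCP orientation; "contact_force": force on the tool from outside, world axes, zero at the start; "wrist_torque": the same for the moment, N m; "gripper_width": finger opening in mm; "grasp_force": force on a finger pad.
Only numpy, scipy, OpenCV 4.12 (cv2) and the standard library are available. Lean on these libraries where they do the work, as an engineer would, in place of code of your own. Each camera call takes 0.05 s, during which the arm holds its last target. There are 200 camera calls.

## Working session

There is one attempt and no reset: what is moved stays moved. The work goes in short steps, Python scripts to look and compute and a tool call to move; the robot and the scene stay as the last step left them, time stands still between calls to the robot, and variables do not carry over. Pictures are saved under pics/ and viewed, at most 14 in all, crops included, and the job is handed in when it is done.

Besides the shell and the picture viewer there is one more tool, called after ">>>" as name([rows], argument=value, ...), one row to a line, values as JSON. drive_tool: Moves the arm, as the interface text tells. Its arguments: {"type":"object","properties":{"plan":{"type":"array"}},"required":["plan"]}

```bash
ls; mkdir -p pics; cat > h.py <<'E'
import numpy as np,cv2
from bench import *
def save(n,im): cv2.imwrite('pics/'+n+'.png',cv2.cvtColor(im,cv2.COLOR_RGB2BGR))
E
python3 - <<'E'
from h import *
for n in('scene','top'):
    im,d=get_image(n);save(n+'0',im);np.savez('pics/'+n+'0.npz',im=im,d=d)
    m=camera_model(n);print(n,m)
s=read_state();print(s['clock'],s['position'],s['ee_rot'],s['gripper_width'])
print(camera_model('wrist'))
E
```

```text
pics
scene {'fx': 366.09647764085935, 'fy': 366.09647764085935, 'cx': 254.12566671707287, 'cy': 190.01291862240288, 'R': array([[-0.56400548,  0.82576443, -0.00330537],
       [ 0.59929398,  0.40656352, -0.68960339],
       [-0.56810611, -0.39092098, -0.7241797 ]]), 't': array([ 316.03369491, -293.85466374, 1159.9121756 ])}
top {'fx': 370.70035398655654, 'fy': 370.70035398655654, 'cx': 259.51770616184666, 'cy': 190.29656676066216, 'R': array([[-0.00842046, -0.99995275,  0.00485708],
       [-0.98374466,  0.00741247, -0.17941991],
       [ 0.17937543, -0.00628892, -0.98376059]]), 't': array([  4.03544596, 522.95962895, 876.59268122])}
0.1 [ 279.91784636 -558.21981721  230.34413745] [-2.30226789e-01  9.73136484e-01  9.60386957e-04 -2.93911534e-04] 85.44780186266277
{'fx': 292.06236654630266, 'fy': 292.06236654630266, 'cx': 253.43095524013378, 'cy': 190.3303010766781, 'mount': array([[-6.97099535e-05, -9.57546017e-01, -2.88280456e-01,
         7.35787474e+01],
       [ 9.99999988e-01, -2.70823565e-05, -1.51856809e-04,
        -2.42856922e-01],
       [ 1.37602569e-04, -2.88280463e-01,  9.57546007e-01,
        -1.41517081e+02],
       [ 0.00000000e+00,  0.00000000e+00,  0.00000000e+00,
         1.00000000e+00]])}
```

View pics/top0.png

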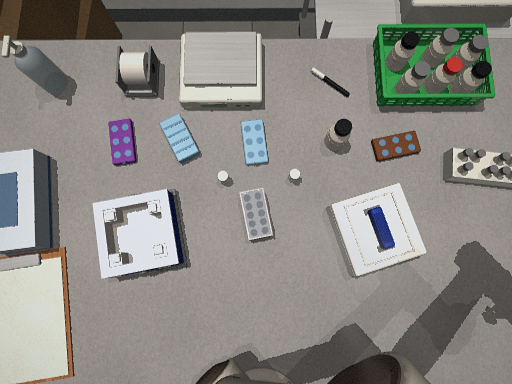

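View pics/scene0.png

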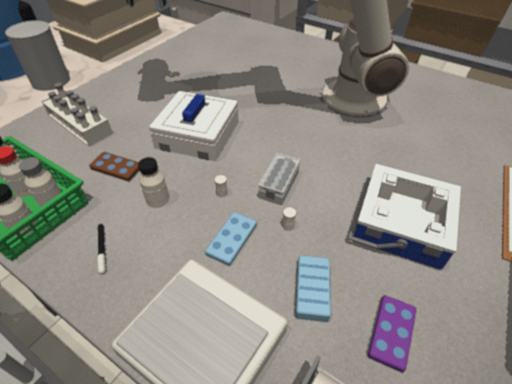

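The top view shows:
- thick brick at (180,137)
- slim brick at (255,142)
- case at (256,214)
- lid at (378,229)
- carrier at (138,232)
- vials at (223,177) and (294,174)
- bottle at (340,131)

The purple and brown bricks are look-alikes. The scene view shows the same layout.

```bash
cat >> h.py <<'E'
from scipy.spatial.transform import Rotation as Rn
def cloud(d,m,R=None,t=None):
    v,u=np.mgrid[:384,:512]
    P=np.stack([(u-m['cx'])/m['fx']*d,(v-m['cy'])/m['fy']*d,d],-1)
    if R is None: return (P-m['t'])@m['R']       # R^T (P-t)
    Q=P@m['mount'][:3,:3].T+m['mount'][:3,3]
    return Q@R.T+t
def proj(X,m):
    c=m['R']@np.asarray(X,float)+m['t'];return m['fx']*c[0]/c[2]+m['cx'],m['fy']*c[1]/c[2]+m['cy']
def rect(xy):
    (cx,cy),(w,h),a=cv2.minAreaRect(xy.astype(np.float32))
    if w<h: w,h,a=h,w,a+90
    return np.round([cx,cy,w,h,(a+90)%180-90],1)
E
python3 - <<'E'
from h import *
C={}
for n in('top','scene'):
    z=np.load(f'pics/{n}0.npz');C[n]=(z['im'],z['d'],cloud(z['d'],camera_model(n)))
im,d,P=C['top']
seed={'thick':(180,137),'slim':(255,142),'case':(256,214),'lid':(378,200),'carrier':(100,235),'vial_a':(223,176),'vial_b':(294,173),'bottle':(342,126),'purple':(121,142)}
for k,(u,v) in seed.items():
    p=np.median(P[v-2:v+3,u-2:u+3].reshape(-1,3),0)
    for n in C:
        Q=C[n][2].reshape(-1,3);ok=C[n][1].ravel()>0
        r=150 if k in('lid','carrier') else 40 if k in('vial_a','vial_b','bottle') else 80
        m=ok&(np.hypot(*(Q[:,:2]-p[:2]).T)<r)&(abs(Q[:,2]-p[2])<5)
        if m.sum()>5:print(k,n,m.sum(),'z %.1f'%np.median(Q[m,2]),rect(Q[m,:2]))
for n in C:
    Q=C[n][2];c=C[n][0].astype(int)
    m=(abs(Q[...,2])<15)&(Q[...,0]>250)&(Q[...,0]<800)&(abs(Q[...,1])<350);print(n,'table',np.median(Q[m][:,2]))
E
```

```text
thick top 1009 z 30.8 [669.4 210.2 120.2  60.2  27.5]
thick scene 1917 z 31.0 [672.  209.4 120.6  59.9  27.6]
slim top 979 z 18.7 [659.7  13.2 121.4  59.7   6.8]
slim scene 1351 z 19.1 [661.8  12.7 122.4  60.4   6.6]
case top 1192 z 46.6 [465.7  10.3 120.6  60.5  10.9]
case scene 975 z 46.9 [466.7   9.2 123.6  61.3  10.9]
lid top 4544 z 74.6 [ 426.1 -280.8  180.2  176.5  -72.9]
lid scene 2167 z 75.3 [ 428.9 -281.3  180.   178.9  -72.3]
carrier top 1988 z 74.7 [404.2 375.4 299.6 180.5 -79.3]
carrier scene 2296 z 74.7 [417.8 306.2 183.6 158.5  10.6]
vial_a top 86 z 48.7 [561.3  93.5  25.1  23.5 -88.4]
vial_a scene 109 z 48.5 [562.7  91.8  27.3  23.2  31.9]
vial_b top 91 z 48.5 [564.1 -87.3  25.   25.   -2.5]
vial_b scene 91 z 49.2 [566.9 -88.5  25.3  24.  -52.7]
bottle top 213 z 115.6 [ 663.6 -201.    39.    37.2  -44.1]
bottle scene 219 z 116.3 [ 666.6 -201.    39.2   38.2  -40.2]
purple top 994 z 18.9 [663.2 362.3 120.5  59.9   8.6]
purple scene 2440 z 18.9 [664.3 361.8 123.3  60.3   8.9]
top table 0.7247308164954992
scene table 1.1732204347778659
```

```bash
python3 - <<'E'
from h import *
C={}
for n in('top','scene'):
    z=np.load(f'pics/{n}0.npz');C[n]=(z['im'],z['d'],cloud(z['d'],camera_model(n)))
    im,d,P=C[n];Q=P.reshape(-1,3)
    m=(d.ravel()>0)&(np.hypot(Q[:,0]-417,Q[:,1]-300)<135)
    print(n,np.histogram(Q[m,2],np.arange(-5,100,5))[0])
    r=m&(abs(Q[:,2]-74.7)<3);r&=(Q[:,1]<410);print('rim',rect(Q[r,:2]))
    r2=m&(Q[:,2]>79);print('lugs',rect(Q[r2,:2]))
    f=m&(abs(Q[:,2]-24.7)<3);print('floor',rect(Q[f,:2]))
z=np.zeros((600,600),np.uint8)
z3=np.zeros((400,400,3),np.uint8)
# ortho height map
for n,o in(('top',0),):
    im,d,P=C[n];Q=P.reshape(-1,3);c=im.reshape(-1,3)
    s=(Q[:,0]>297)&(Q[:,0]<537)&(Q[:,1]>180)&(Q[:,1]<430)
    H=np.zeros((130,130,3),np.uint8)
    ii=((537-Q[s,0])/2).astype(int);jj=((430-Q[s,1])/2).astype(int)
    H[ii,jj]=np.clip(Q[s,2:3]*2.5,0,255)
    H=cv2.resize(H,(390,390),interpolation=cv2.INTER_NEAREST)
a=cv2.resize(C['top'][0][180:285,85:195],(440,420),interpolation=cv2.INTER_CUBIC)[:390,:400]
save('carr',np.hstack([H,a]))
E
```

```text
top [ 726 1475   17   24   43 1412 1083   95   99  110  100  101  111  130
  132 1693 1268  244   19    0]
rim [418.8 296.9 181.4 180.2 -79.3]
lugs [423.5 288.4 169.1 158.3  10.5]
floor [420.8 281.1 196.4 169.1  10.9]
scene [ 671 2031   57  107  101 1164  866  263  278  274  272  318  323  331
  337 1940 1268  294    1    0]
rim [420.5 295.8 184.9 180.   10.7]
lugs [420.7 295.6 120.6 119.6  11. ]
floor [423.2 290.1 195.4 187.5  10.8]
```

View pics/carr.png

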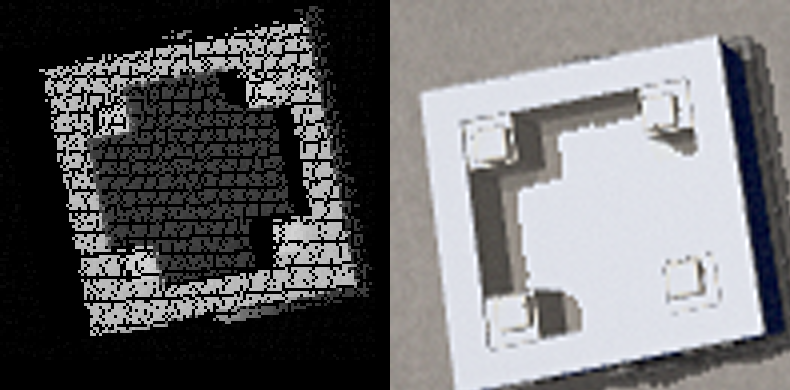

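Both views agree to within 2–3 mm. The carrier crop shows a symmetric cross-shaped cavity with four lugged posts, yaw about 10.7°. Next I move above the thick brick.

>>> drive_tool([
  [[-1,10,20,0,0],[-1,20,38,0,0],[-1,21,41,0,0],[-1,21,41,0,0],[-1,21,41,0,0],[-1,21,41,0,0],[-1,21,41,0,0],[-1,21,41,0,0],[-1,21,41,0,0],[-1,21,41,0,0],[-1,21,41,0,0],[-1,21,41,0,0],[-1,21,41,0,0],[-1,21,41,0,0],[-1,21,41,0,0],[-1,21,41,0,0],[-1,21,41,0,0],[-1,21,41,0,0],[-1,20,36,0,1],[-1,5,18,0,0]],
])

```text
clock: 1.77
position: [640.2, 149.5, 229.7]
ee_rot: [-0.24, 0.971, -0.0, -0.0]
contact_force: [0.6, 0.2, -0.2]
gripper_width: 85.1
grasp_force: 0.0
```

```bash
cat >> h.py <<'E'
def wrist(tag):
    s=read_state();im,d=get_image('wrist');m=camera_model('wrist')
    R=Rn.from_quat(s['ee_rot']).as_matrix();P=cloud(d,m,R,s['position']);save(tag,im)
    return s,im,d,P
def tool(s):
    R=Rn.from_quat(s['ee_rot']).as_matrix();y=np.degrees(np.arctan2(R[1,0],R[0,0]))
    return np.round(s['position'],1),'xyaw%.1f'%((y+90)%180-90), np.round(s['joints'],2)
def find(P,d,c,z,r=80,tol=4):
    Q=P.reshape(-1,3);m=(d.ravel()>0)&(np.hypot(Q[:,0]-c[0],Q[:,1]-c[1])<r)&(abs(Q[:,2]-z)<tol)
    return m.sum(),np.round(np.median(Q[m,2]),1),rect(Q[m,:2])
E
python3 - <<'E'
from h import *
print(tool(read_state()))
s,im,d,P=wrist('w1');print(tool(s),tool(read_state()))
print(find(P,d,(670.7,209.8),30.5)); print(find(P,d,(660.7,13),18.5)); print(find(P,d,(466,10),46.5))
E
```

```text
(array([640.2, 149.5, 229.7]), 'xyaw27.8', array([ 0.47,  0.44,  0.09, -0.  , -1.22, -1.56]))
(array([640.2, 149.5, 229.7]), 'xyaw27.8', array([ 0.47,  0.44,  0.09, -0.  , -1.22, -1.56])) (array([640. , 151.1, 229.3]), 'xyaw27.9', array([ 0.48,  0.44,  0.09, -0.  , -1.22, -1.56]))
(np.int64(4130), np.float64(28.9), array([669.8, 208.8, 118.8,  59.1,  28. ]))
(np.int64(4949), np.float64(16.9), array([660.5,  12.5, 120.3,  59.1,   6.7]))
(np.int64(644), np.float64(44.9), array([517.9,  20.6,  58. ,  16.8, -77.3]))
```

>>> drive_tool([
  [[-1,0,0,0,0],[-1,0,0,0,0]],
])

```text
clock: 1.98
position: [637.9, 145.4, 230.6]
ee_rot: [-0.239, 0.971, -0.0, -0.001]
contact_force: [0.9, -0.4, -0.2]
gripper_width: 85.0
grasp_force: 0.0
```

>>> drive_tool([
  [[-1,8,16,-10,0],[-1,8,16,-20,0],[-1,8,16,-20,0],[-1,8,16,-20,0],[-1,0,0,-25,0],[-1,0,0,-25,0],[-1,0,0,-20,0],[-1,0,0,-20,0],[-1,0,0,0,0],[-1,0,0,0,0]],
])

```text
clock: 2.82
position: [669.9, 207.8, 70.9]
ee_rot: [-0.238, 0.971, -0.0, -0.001]
contact_force: [0.5, -0.1, 0.2]
gripper_width: 85.7
grasp_force: 0.0
```

```bash
python3 - <<'E'
from h import *
s,im,d,P=wrist('w2');print(tool(s),tool(read_state()))
print(find(P,d,(670.7,209.8),30.5))
E
```

```text
(array([669.9, 207.8,  70.9]), 'xyaw27.6', array([ 0.53,  0.64,  0.03,  0.  , -0.96, -1.62])) (array([671. , 208.5,  72.5]), 'xyaw27.6', array([ 0.53,  0.64,  0.03,  0.  , -0.96, -1.62]))
(np.int64(14019), np.float64(28.9), array([670. , 208.8, 118.2,  59.1,  27.4]))
```

>>> drive_tool([
  [[-1,0,0,-20,0],[-1,0,0,-20,0],[-1,0,0,-17,0],[-1,0,0,-8,0],[-1,0,0,-5,0],[1,0,0,0,0],[1,0,0,0,0],[1,0,0,0,0],[1,0,0,0,0],[1,0,0,0,0],[1,0,0,0,0],[1,0,0,0,0],[1,0,0,0,0],[1,0,0,0,0]],
])

```text
clock: 4.03
position: [671.7, 210.2, 3.4]
ee_rot: [-0.239, 0.971, 0.0, 0.002]
contact_force: [-0.8, 0.5, 6.2]
gripper_width: 58.9
grasp_force: 69.0
```

>>> drive_tool([
  [[1,0,0,10,0],[1,0,0,20,0],[1,0,0,30,0],[1,0,0,30,0],[1,-10,3,30,0],[1,-20,7,20,-2],[1,-30,10,10,-3],[1,-35,12,0,-3],[1,-35,12,0,-3],[1,-35,12,0,-3],[1,-35,12,0,-3],[1,-30,10,0,0],[1,-15,6,0,0],[1,-6,3,0,0],[1,0,0,0,0],[1,0,0,0,0],[1,0,0,0,0]],
])

```text
clock: 5.45
position: [420.2, 296.3, 151.2]
ee_rot: [-0.092, 0.996, -0.0, 0.0]
contact_force: [-0.4, 1.0, -3.1]
gripper_width: 59.2
grasp_force: 68.0
```

```bash
python3 - <<'E'
from h import *
s,im,d,P=wrist('w3');print(tool(s),tool(read_state()))
print(np.histogram(P[d>0][:,2],np.arange(-10,240,10)))
z=s['position'][2];h=find(P,d,s['position'][:2],z+27,90,6);print('held',h)
print('rim',find(P,d,(419,296),73.5,130,3));print('lugs',find(P,d,(419,296),82,100,3))
for n in('top','scene'):
    im,d=get_image(n);P=cloud(d,camera_model(n));save(n+'3',im)
    print(n,find(P,d,s['position'][:2],z+29,90,3))
E
```

```text
(array([420.2, 296.3, 151.2]), 'xyaw10.6', array([ 0.93,  0.27, -0.38,  0.  , -0.92, -2.32])) (array([420.3, 296.2, 151.1]), 'xyaw10.6', array([ 0.93,  0.27, -0.38,  0.  , -0.92, -2.32]))
(array([80187, 16270,  1509,  3695,  1962,  2591,  1959,  1860, 19303,
         762,     0,     0,     0,     0,     0,     0,   189,   625,
       27104,  1120,  1254,  5344,  6346,  8633]), array([-10,   0,  10,  20,  30,  40,  50,  60,  70,  80,  90, 100, 110,
       120, 130, 140, 150, 160, 170, 180, 190, 200, 210, 220, 230]))
held (np.int64(27388), np.float64(176.8), array([409.7, 294.2, 101.1,  86.3,  10.5]))
rim (np.int64(18119), np.float64(72.9), array([419.5, 295.6, 180.8, 180.5, -79.1]))
lugs (np.int64(903), np.float64(80.7), array([370.1, 286.1, 118.9,  19.4, -79.4]))
top (np.int64(780), np.float64(178.8), array([418.7, 293. , 118.6,  65. ,  10.9]))
scene (np.int64(1228), np.float64(178.7), array([422. , 295.9, 116.8,  86.1,   6.5]))
```

View pics/w3.png

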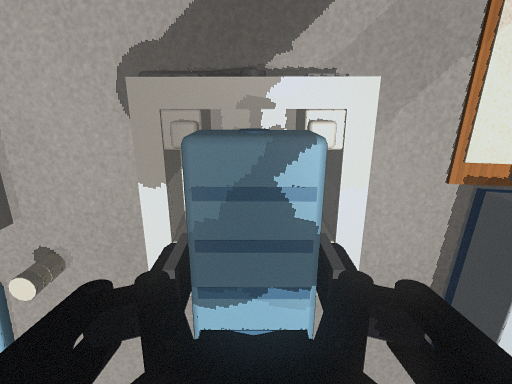

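The wrist view shows the held brick centred over the carrier, between the lugs at (183,133) and (322,133). Lowering it now.

>>> drive_tool([
  [[1,0,-0.5,-20,0],[1,-0.5,0,-20,0],[1,0,0,-20,0],[1,0,0,-20,0],[1,0,0,-15,0],[1,0,0,-12,0],[1,0,0,-8,0],[1,0,0,-5,0],[1,0,0,-2,0],[1,0,0,0,0],[1,0,0,0,0]],
])

```text
clock: 6.52
position: [419.5, 296.5, 29.9]
ee_rot: [-0.093, 0.996, 0.0, 0.0]
contact_force: [0.1, -0.1, -1.8]
gripper_width: 58.9
grasp_force: 68.1
```

>>> drive_tool([
  [[1,0,0,-1.5,0],[1,0,0,-1,0],[1,0,0,0,0],[-1,0,0,0,0],[-1,0,0,0,0],[-1,0,0,0,0],[-1,0,0,0,0],[-1,0,0,5,0],[-1,0,0,15,0],[-1,0,0,30,0],[-1,0,0,35,0],[-1,0,0,35,0],[-1,0,0,35,0],[-1,0,0,25,0],[-1,0,0,10,0],[-1,0,0,0,0]],
])

```text
clock: 7.85
position: [420.0, 297.1, 220.0]
ee_rot: [-0.093, 0.996, 0.002, 0.002]
contact_force: [0.6, -0.2, -1.1]
gripper_width: 85.4
grasp_force: 0.0
```

```bash
python3 - <<'E'
from h import *
s,im,d,P=wrist('w4');print(tool(s))
print('brick',find(P,d,(419.5,296),53,75,4)); print('rim',find(P,d,(419,296),73.5,130,3))
print('case',find(P,d,(466,10),46))
E
```

```text
(array([420. , 297.1, 220. ]), 'xyaw10.6', array([ 0.93,  0.2 , -0.28,  0.  , -1.08, -2.32]))
brick (np.int64(6382), np.float64(53.0), array([421.6, 295.9, 136.7, 132.9, -79.1]))
rim (np.int64(15447), np.float64(72.9), array([419.4, 295.6, 180.7, 180.7, -79.2]))
case (np.int64(1835), np.float64(44.8), array([ 4.633e+02,  3.490e+01,  1.236e+02,  3.220e+01, -4.000e-01]))
```

>>> drive_tool([
  [[-1,2,-12,0,0],[-1,4,-25,0,0],[-1,6,-36,0,0],[-1,6,-40,0,0],[-1,6,-40,0,0],[-1,6,-40,-10,0],[-1,6,-40,-15,0],[-1,5,-30,-20,0],[-1,3,-16,-20,0],[-1,2,-8,-15,0],[-1,0,0,-10,0],[-1,0,0,0,0],[-1,0,0,0,0]],
])

```text
clock: 8.98
position: [463.3, 9.4, 125.6]
ee_rot: [-0.092, 0.996, -0.001, -0.002]
contact_force: [0.6, -0.1, 0.1]
gripper_width: 85.6
grasp_force: 0.0
```

```bash
python3 - <<'E'
from h import *
s,im,d,P=wrist('w5');print(tool(s))
print('case',find(P,d,(466,10),46));
E
```

```text
(array([463.3,   9.4, 125.6]), 'xyaw10.6', array([ 0.37,  0.23, -0.52, -0.  , -0.83, -1.76]))
case (np.int64(10815), np.float64(44.8), array([466.5,   9. , 121.2,  60.9,  10.9]))
```

>>> drive_tool([
  [[-1,1,0,-20,0],[-1,0,0,-30,0],[-1,0,0,-30,0],[-1,0,0,-20,0],[-1,0,0,-12,0],[-1,0,0,-5,0],[-1,0,0,0,0],[1,0,0,0,0],[1,0,0,0,0],[1,0,0,0,0],[1,0,0,0,0],[1,0,0,0,0],[1,0,0,0,0],[1,0,0,0,0],[1,0,0,0,0],[1,0,0,0,0]],
])

```text
clock: 10.37
position: [466.9, 10.8, 11.9]
ee_rot: [-0.093, 0.996, 0.0, 0.002]
contact_force: [-1.0, -1.1, 6.7]
gripper_width: 58.9
grasp_force: 66.2
```

>>> drive_tool([
  [[1,0,0,6,0],[1,0,0,14,0],[1,0,0,25,0],[1,0,0,30,0],[1,0,5,30,0],[1,-2,12,25,0],[1,-4,24,15,0],[1,-5,32,5,0],[1,-6,35,0,0],[1,-6,35,0,0],[1,-6,35,0,0],[1,-6,35,0,0],[1,-5,33,0,0],[1,-4,22,0,0],[1,-2,12,0,0],[1,-1,5,0,0],[1,0,0,0,0],[1,0,0,0,0],[1,0,0,0,0]],
])

```text
clock: 11.95
position: [418.7, 294.0, 160.2]
ee_rot: [-0.092, 0.996, -0.0, -0.0]
contact_force: [-0.8, -0.4, -3.0]
gripper_width: 59.0
grasp_force: 65.6
```

```bash
python3 - <<'E'
from h import *
s,im,d,P=wrist('w6');print(tool(s),tool(read_state()))
z=s['position'][2];Q=P.reshape(-1,3)
print('held',[find(P,d,s['position'][:2],z+k,80,3)[:2] for k in(30,34,38,42)])
print('rim',find(P,d,(419,296),73.5,130,3))
for n in('top','scene'):
    im,d=get_image(n);P=cloud(d,camera_model(n));save(n+'6',im)
    for k in(33,37,41): print(n,find(P,d,s['position'][:2],z+k,90,2))
E
```

```text
(array([418.7, 294. , 160.2]), 'xyaw10.5', array([ 0.93,  0.26, -0.37, -0.  , -0.94, -2.32])) (array([418.8, 294. , 160.3]), 'xyaw10.5', array([ 0.93,  0.26, -0.37, -0.  , -0.94, -2.32]))
held [(np.int64(15973), np.float64(192.8)), (np.int64(29244), np.float64(193.1)), (np.int64(738), np.float64(198.6)), (np.int64(762), np.float64(201.4))]
rim (np.int64(16515), np.float64(72.9), array([407.3, 293.4, 181.2, 156. , -79.4]))
top (np.int64(581), np.float64(194.3), array([417.7, 294.6, 120.8,  61.9,  10.3]))
top (np.int64(455), np.float64(196.1), array([417.7, 293.4, 120.8,  60.1,   9.7]))
top (np.int64(0), np.float64(nan), array([0., 0., 0., 0., 0.]))
scene (np.int64(758), np.float64(194.6), array([429.1, 296.2, 112.2,  82.2,  25.3]))
scene (np.int64(605), np.float64(195.7), array([426.6, 295.1, 109.2,  85.4,  10.9]))
scene (np.int64(45), np.float64(200.9), array([428.3, 295.9,  83.8,  22.4, -68.2]))
  return _methods._mean(a, axis=axis, dtype=dtype,
  ret = ret.dtype.type(ret / rcount)
```

View pics/w6.png

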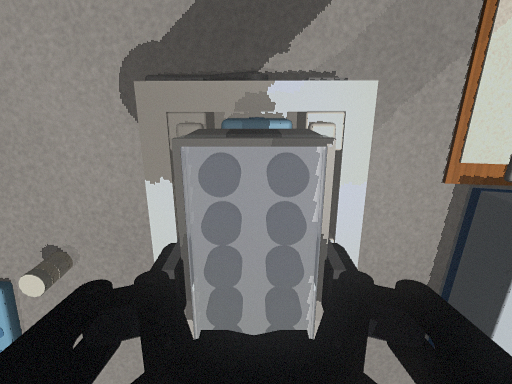

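The case is held level and centred over the brick, with its near edge at (250,137) between the lugs. I'll set it down slowly.

>>> drive_tool([
  [[1,1,1,-15,0],[1,0,1,-20,0],[1,0,0,-20,0],[1,0,0,-15,0],[1,0,0,-10,0],[1,0,0,-6,0],[1,0,0,-3,0],[1,0,0,-1.5,0],[1,0,0,-1,0],[1,0,0,-0.5,0],[1,0,0,0,0],[1,0,0,0,0]],
])

```text
clock: 13.1
position: [420.0, 297.7, 68.9]
ee_rot: [-0.093, 0.996, 0.0, 0.0]
contact_force: [0.1, -0.7, -3.1]
gripper_width: 59.3
grasp_force: 65.8
```

>>> drive_tool([
  [[1,0,0,-0.7,0],[1,0,0,-0.7,0],[1,0,0,-0.7,0],[1,0,0,0,0]],
])

```text
clock: 13.43
position: [419.7, 297.4, 66.1]
ee_rot: [-0.093, 0.996, -0.0, -0.0]
contact_force: [-0.2, -0.2, -3.6]
gripper_width: 58.9
grasp_force: 65.8
```

>>> drive_tool([
  [[1,0,0,-0.7,0],[1,0,0,-0.7,0],[1,0,0,0,0],[1,0,0,0,0]],
])

```text
clock: 13.77
position: [419.7, 297.4, 65.9]
ee_rot: [-0.093, 0.996, 0.0, 0.0]
contact_force: [-3.1, -1.1, 5.6]
gripper_width: 59.1
grasp_force: 66.7
```

Contact is felt, so I release and retreat.

>>> drive_tool([
  [[0.2,0,0,0,0],[-0.2,0,0,0,0],[-1,0,0,0,0],[-1,0,0,0,0],[-1,0,0,0,0],[-1,0,0,0,0],[-1,0,0,8,0],[-1,0,0,20,0],[-1,0,0,35,0],[-1,0,0,35,0],[-1,0,0,35,0],[-1,0,0,20,0],[-1,0,0,5,0],[-1,0,0,0,0]],
])

```text
clock: 14.93
position: [420.4, 298.1, 225.2]
ee_rot: [-0.093, 0.996, 0.002, 0.002]
contact_force: [0.4, 0.8, -0.0]
gripper_width: 85.2
grasp_force: 0.0
```

```bash
python3 - <<'E'
from h import *
s,im,d,P=wrist('w7');print(tool(s))
print('case',find(P,d,(419.5,296),99,100,4)); print('rim',find(P,d,(419,296),73.5,130,3))
E
```

```text
(array([420.4, 298.1, 225.2]), 'xyaw10.6', array([ 0.93,  0.2 , -0.27,  0.  , -1.1 , -2.32]))
case (np.int64(7886), np.float64(98.8), array([419.5, 297.1, 120.9,  60.7,  10.7]))
rim (np.int64(14662), np.float64(72.9), array([419.4, 295.5, 180.9, 180.2, -79.3]))
```

>>> drive_tool([
  [[-1,8,-9,0,0],[-1,16,-19,0,-1],[-1,24,-29,0,-1],[-1,25,-30,0,-1],[-1,25,-30,0,-1],[-1,25,-30,0,0],[-1,25,-30,0,0],[-1,25,-30,-5,0],[-1,25,-30,-10,0],[-1,20,-24,-20,0],[-1,14,-16,-25,0],[-1,8,-8,-25,0],[-1,0,0,-25,0],[-1,0,0,-10,0],[-1,0,0,0,0],[-1,0,0,0,0]],
])

```text
clock: 16.32
position: [659.4, 12.2, 102.0]
ee_rot: [-0.058, 0.998, -0.0, -0.001]
contact_force: [-0.3, -0.6, -0.4]
gripper_width: 85.4
grasp_force: 0.0
```

```bash
python3 - <<'E'
from h import *
s,im,d,P=wrist('w8');print(tool(s),tool(read_state()))
print('slim',find(P,d,(660.5,12.5),17.5));
E
```

```text
(array([659.4,  12.2, 102. ]), 'xyaw6.7', array([ 0.26,  0.55, -0.06,  0.  , -0.96, -1.72])) (array([660.3,  12.6, 103.6]), 'xyaw6.7', array([ 0.26,  0.55, -0.06,  0.  , -0.96, -1.72]))
slim (np.int64(9925), np.float64(16.9), array([660.9,  12.1, 120.2,  59.7,   6.7]))
```

>>> drive_tool([
  [[-1,0,0,-20,0],[-1,0,0,-30,0],[-1,0,0,-25,0],[-1,0,0,-15,0],[-1,0,0,-8,0],[-1,0,0,-4,0],[-1,0,0,0,0],[1,0,0,0,0],[1,0,0,0,0],[1,0,0,0,0],[1,0,0,0,0],[1,0,0,0,0],[1,0,0,0,0],[1,0,0,0,0],[1,0,0,0,0],[1,0,0,0,0]],
])

```text
clock: 17.7
position: [661.3, 12.8, 3.1]
ee_rot: [-0.058, 0.998, 0.0, 0.002]
contact_force: [-1.0, 1.0, 5.7]
gripper_width: 57.8
grasp_force: 66.7
```

>>> drive_tool([
  [[1,0,0,6,0],[1,0,0,14,0],[1,0,0,25,0],[1,0,0,35,0],[1,0,0,35,0],[1,-8,9,30,1],[1,-16,19,20,1],[1,-24,28,10,1],[1,-26,31,5,1],[1,-26,31,0,0],[1,-26,31,0,0],[1,-26,31,0,0],[1,-26,31,0,0],[1,-26,30,0,0],[1,-20,22,0,0],[1,-12,14,0,0],[1,-5.5,6,0,0],[1,0,0,0,0],[1,0,0,0,0],[1,0,0,0,0]],
])

```text
clock: 19.37
position: [418.7, 294.6, 180.7]
ee_rot: [-0.092, 0.996, -0.0, -0.0]
contact_force: [0.4, -0.3, -1.8]
gripper_width: 58.0
grasp_force: 65.8
```

```bash
python3 - <<'E'
from h import *
s,im,d,P=wrist('w9');print(tool(s),tool(read_state()))
z=s['position'][2]
print('held',[find(P,d,s['position'][:2],z+k,70,3) for k in(11,14,17)])
for n in('top',):
    im,d=get_image(n);P=cloud(d,camera_model(n))
    for k in(14,17): print(n,find(P,d,s['position'][:2],z+k,90,2))
E
```

```text
(array([418.7, 294.6, 180.7]), 'xyaw10.6', array([ 0.93,  0.24, -0.34,  0.  , -0.99, -2.32])) (array([418.9, 294.5, 180.7]), 'xyaw10.5', array([ 0.93,  0.24, -0.34,  0.  , -0.99, -2.32]))
held [(np.int64(14823), np.float64(194.2), array([411.6, 293. , 107. ,  83.6,  10.5])), (np.int64(23866), np.float64(194.5), array([411.6, 293.1, 106.8,  85.2,   8.3])), (np.int64(9736), np.float64(195.1), array([412.1, 293.2, 103.7,  85.5,  11.1]))]
top (np.int64(676), np.float64(195.6), array([418.8, 291.4, 120.4,  64.6,   8.2]))
top (np.int64(665), np.float64(196.8), array([418.9, 293.2, 117.9,  58.9,   7.8]))
```

View pics/w9.png

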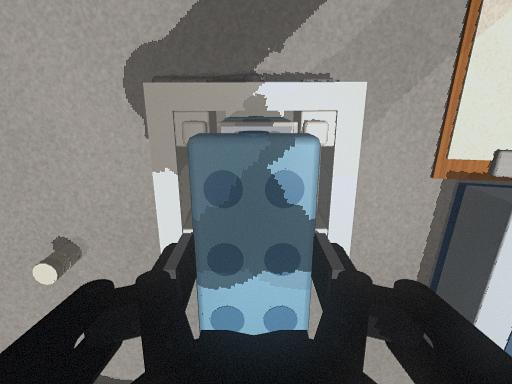

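The slim brick is held straight over the case. Lowering.

>>> drive_tool([
  [[1,1,1,-15,0],[1,0,1,-20,0],[1,0,0,-15,0],[1,0,0,-12,0],[1,0,0,-7,0],[1,0,0,-3,0],[1,0,0,-1.5,0],[1,0,0,-1,0],[1,0,0,0,0],[1,0,0,0,0]],
])

```text
clock: 20.3
position: [419.6, 297.7, 107.0]
ee_rot: [-0.093, 0.996, 0.0, 0.001]
contact_force: [0.4, 0.3, -1.2]
gripper_width: 57.9
grasp_force: 65.8
```

>>> drive_tool([
  [[1,0,0,-1,0],[1,0,0,-1,0],[1,0,0,-0.7,0],[1,0,0,0,0],[1,0,0,0,0]],
])

```text
clock: 20.72
position: [419.3, 297.5, 103.6]
ee_rot: [-0.093, 0.996, -0.0, 0.0]
contact_force: [0.2, 0.1, -0.8]
gripper_width: 58.5
grasp_force: 65.8
```

>>> drive_tool([
  [[1,0,0,-0.7,0],[1,0,0,-0.7,0],[1,0,0,0,0],[1,0,0,0,0]],
])

```text
clock: 21.05
position: [419.3, 297.5, 103.1]
ee_rot: [-0.093, 0.996, 0.0, 0.0]
contact_force: [-2.5, -0.9, 6.6]
gripper_width: 58.3
grasp_force: 66.6
```

>>> drive_tool([
  [[0.2,0,0,0,0],[-0.2,0,0,0,0],[-1,0,0,0,0],[-1,0,0,0,0],[-1,0,0,0,0],[-1,0,0,0,0],[-1,0,0,8,0],[-1,0,0,20,0],[-1,0,0,30,0],[-1,0,0,35,0],[-1,0,0,30,0],[-1,0,0,15,0],[-1,0,0,5,0],[-1,0,0,0,0]],
])

```text
clock: 22.22
position: [419.6, 297.8, 246.8]
ee_rot: [-0.093, 0.996, 0.001, 0.001]
contact_force: [-0.4, 0.2, -1.3]
gripper_width: 85.1
grasp_force: 0.0
```

```bash
python3 - <<'E'
from h import *
s,im,d,P=wrist('w10');print(tool(s))
print('slim',find(P,d,(419.5,296),117,100,4)); print('rim',find(P,d,(419,296),73.5,130,3))
for n in('top','scene'):
    z=np.load(f'pics/{n}0.npz');P=cloud(z['d'],camera_model(n));print('bar',find(P,z['d'],(427,-281),104.5,80,4))
E
```

```text
(array([419.6, 297.8, 246.8]), 'xyaw10.6', array([ 0.93,  0.18, -0.24, -0.  , -1.15, -2.32]))
slim (np.int64(7348), np.float64(116.9), array([419.2, 297.4, 120. ,  59.9,  10.6]))
rim (np.int64(12322), np.float64(72.9), array([419.9, 295.7, 180.7, 179.9, -79.4]))
bar (np.int64(467), np.float64(104.7), array([ 424.4, -281.5,   95.2,   28.3,   16.7]))
bar (np.int64(227), np.float64(105.5), array([ 427.5, -280.9,   96.6,   27.5,   17.2]))
```

>>> drive_tool([
  [[-1,0,-14,0,0],[-1,0,-28,0,1],[-1,0,-39,0,1],[-1,0,-40,0,1],[-1,1,-40,0,1],[-1,1,-40,0,1],[-1,1,-40,0,1.4],[-1,1,-40,0,0],[-1,1,-40,0,0],[-1,1,-40,0,0],[-1,0,-40,0,0],[-1,0,-40,0,0],[-1,0,-40,0,0],[-1,0,-38,0,0],[-1,0,-32,0,0],[-1,0,-18,-10,0],[-1,0,-10,-20,0],[-1,0,0,-20,0],[-1,0,0,0,0],[-1,0,0,0,0]],
])

```text
clock: 23.93
position: [423.4, -281.6, 193.3]
ee_rot: [-0.148, 0.989, 0.001, -0.003]
contact_force: [1.6, 0.1, 0.9]
gripper_width: 85.3
grasp_force: 0.0
```

```bash
python3 - <<'E'
from h import *
s,im,d,P=wrist('w11');print(tool(s))
print('bar',find(P,d,(426,-281),103,80,4)); print('top',find(P,d,(426,-281),73.5,150,4))
E
```

```text
(array([ 423.4, -281.6,  193.3]), 'xyaw17.0', array([-0.27,  0.22, -0.33,  0.  , -1.03, -1.01]))
bar (np.int64(3402), np.float64(103.4), array([ 424.9, -283.4,   94.1,   27.3,   17.5]))
top (np.int64(31297), np.float64(73.0), array([ 424.7, -283.4,  178.7,  178.4,  -72.9]))
```

>>> drive_tool([
  [[-1,0,-1,-20,0],[-1,0,0,-20,0],[-1,0,0,0,0],[-1,0,0,0,0],[-1,0,0,0,0]],
])

```text
clock: 24.4
position: [426.3, -282.8, 156.9]
ee_rot: [-0.149, 0.989, -0.001, 0.001]
contact_force: [-0.4, 0.1, -0.3]
gripper_width: 85.2
grasp_force: 0.0
```

```bash
python3 - <<'E'
from h import *
s,im,d,P=wrist('w12');print(tool(s))
print('bar',find(P,d,(426,-281),103,80,4)); print('top',find(P,d,(426,-281),73.5,150,4))
E
```

```text
(array([ 426.3, -282.8,  156.9]), 'xyaw17.1', array([-0.27,  0.26, -0.38,  0.  , -0.93, -1.01]))
bar (np.int64(4578), np.float64(103.4), array([ 424.4, -283.5,   94.2,   27.7,   17.1]))
top (np.int64(39846), np.float64(73.0), array([ 425.2, -283.1,  179. ,  178.5,   17.3]))
```

>>> drive_tool([
  [[-1,-1.3,-0.3,-20,0],[-1,0,0,-25,0],[-1,0,0,-17,0],[-1,0,0,-9,0],[-1,0,0,-4,0],[-1,0,0,0,0],[1,0,0,0,0],[1,0,0,0,0],[1,0,0,0,0],[1,0,0,0,0],[1,0,0,0,0],[1,0,0,0,0],[1,0,0,0,0],[1,0,0,0,0],[1,0,0,0,0],[1,0,0,0,0],[1,0,0,0,0]],
])

```text
clock: 25.87
position: [424.6, -283.2, 81.1]
ee_rot: [-0.148, 0.989, -0.001, 0.001]
contact_force: [-1.5, 0.7, 5.9]
gripper_width: 27.2
grasp_force: 61.2
```

>>> drive_tool([
  [[1,0,0,8,0],[1,0,0,18,0],[1,0,0,28,0],[1,0,0,30,0],[1,0,8,30,0],[1,0,16,26,0],[1,0,25,15,0],[1,0,32,5,0],[1,-1,36,0,-1],[1,-1,36,0,-1],[1,-1,36,0,-1],[1,-1,36,0,-1],[1,-1,36,0,-1],[1,0,36,0,-1],[1,0,36,0,-0.4],[1,0,36,0,0],[1,0,36,0,0],[1,0,36,0,0],[1,0,36,0,0],[1,0,36,0,0]],
])

```text
clock: 27.53
position: [417.7, 231.4, 239.7]
ee_rot: [-0.093, 0.996, -0.0, -0.001]
contact_force: [1.5, -0.0, -2.5]
gripper_width: 26.6
grasp_force: 60.2
```

>>> drive_tool([
  [[1,0,30,0,0],[1,0,20,0,0],[1,0,11,0,0],[1,0,5,0,0],[1,0,0,0,0],[1,0,0,0,0],[1,0,0,0,0],[1,0,0,0,0]],
])

```text
clock: 28.2
position: [419.0, 294.9, 240.4]
ee_rot: [-0.092, 0.996, -0.0, -0.0]
contact_force: [-0.8, -0.7, -2.1]
gripper_width: 26.5
grasp_force: 60.2
```

```bash
python3 - <<'E'
from h import *
s,im,d,P=wrist('w13');print(tool(s),s['gripper_width'])
z=s['position'][2];p=s['position'][:2]
for k in(-9,):print('lidtop',find(P,d,p,z+k,140,4))
im,d=get_image('top');P=cloud(d,camera_model('top'));save('top13',im);print('top',find(P,d,p,z-7.5,140,3))
im,d=get_image('scene');P=cloud(d,camera_model('scene'));save('scene13',im);print('scene',find(P,d,p,z-7.5,140,3))
E
```

```text
(array([419. , 294.9, 240.4]), 'xyaw10.6', array([ 0.93,  0.19, -0.25, -0.  , -1.14, -2.32])) 26.4622118509732
lidtop (np.int64(60595), np.float64(232.3), array([419.4, 295. , 179.3, 178.6,  10.6]))
top (np.int64(5205), np.float64(234.0), array([419. , 295.3, 179.6, 179.5, -79.4]))
scene (np.int64(5348), np.float64(234.2), array([421.6, 294.9, 180.8, 178.6,  10.4]))
```

View pics/scene13.png

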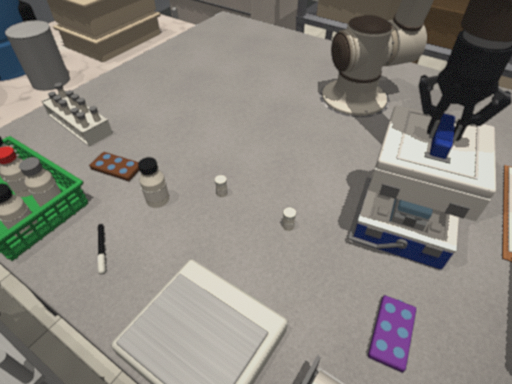

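The scene view shows the lid level above the loaded carrier at about (435,150), with the bottle and both vials still standing. Lowering.

>>> drive_tool([
  [[1,0,0.7,-15,0],[1,0,0,-15,0],[1,0,0,-15,0],[1,0,0,-13,0],[1,0,0,-10,0],[1,0,0,-7,0],[1,0,0,-4,0],[1,0,0,-2,0],[1,0,0,-1,0],[1,0,0,0,0],[1,0,0,0,0]],
])

```text
clock: 29.27
position: [419.2, 297.2, 158.8]
ee_rot: [-0.093, 0.996, 0.0, 0.0]
contact_force: [0.2, -0.0, -1.2]
gripper_width: 26.7
grasp_force: 60.3
```

>>> drive_tool([
  [[1,0,-0.5,-1,0],[1,0,0,-1,0],[1,0,0,-1,0],[1,0,0,-0.7,0],[1,0,0,0,0],[1,0,0,0,0]],
])

```text
clock: 29.77
position: [419.0, 296.4, 155.1]
ee_rot: [-0.093, 0.996, 0.0, 0.0]
contact_force: [-2.4, 0.6, 3.0]
gripper_width: 27.0
grasp_force: 60.9
```

Contact at the expected height. One more millimetre, then release and retreat.

>>> drive_tool([
  [[1,0,0,-0.6,0],[1,0,0,0,0],[0.2,0,0,0,0],[-0.2,0,0,0,0],[-1,0,0,0,0],[-1,0,0,0,0],[-1,0,0,0,0],[-1,0,0,0,0],[-1,0,0,0,0],[-1,0,0,8,0],[-1,0,0,20,0],[-1,0,0,30,0],[-1,0,0,35,0],[-1,0,0,25,0],[-1,0,0,10,0],[-1,0,0,0,0],[-1,0,0,0,0]],
])

```text
clock: 31.18
position: [418.6, 296.2, 281.7]
ee_rot: [-0.092, 0.996, 0.0, -0.0]
contact_force: [-0.4, -0.1, -0.5]
gripper_width: 85.3
grasp_force: 0.0
```

```bash
python3 - <<'E'
from h import *
s,im,d,P=wrist('w14');print(tool(s))
n,z,r=find(P,d,(419.5,296),147,150,5);print('lidtop',n,z,r)
Q=P.reshape(-1,3);m=(d.ravel()>0)&(np.hypot(Q[:,0]-419.5,Q[:,1]-296)<120)&(abs(Q[:,2]-147)<5)
A=np.c_[Q[m,:2]-[419.5,296],np.ones(m.sum())];c=np.linalg.lstsq(A,Q[m,2],rcond=None)[0];print('tilt deg',np.degrees(c[:2]),c[2])
ims=[]
for n in('top','scene'):
    im,d=get_image(n);P=cloud(d,camera_model(n));print(n,find(P,d,(419.5,296),148.5,150,4));ims.append(im)
save('end',cv2.resize(np.hstack(ims),(800,300)))
E
```

```text
(array([418.6, 296.2, 281.7]), 'xyaw10.6', array([ 0.93,  0.16, -0.18, -0.  , -1.24, -2.32]))
lidtop 28709 147.0 [419.2 296.3 179.8 178.6 -79.3]
tilt deg [ 0.03537852 -0.01083985] 147.00982467226402
top (np.int64(5278), np.float64(148.8), array([419.2, 296.9, 179.7, 179.6,  10.7]))
scene (np.int64(5577), np.float64(148.9), array([421.1, 296.6, 182.7, 179.3,  10.8]))
```

View pics/end.png

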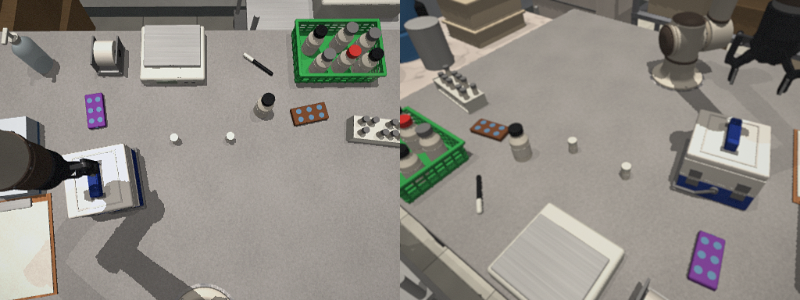

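The lid is seated: its top is at 148 mm, tilt is under 0.05°, and it's square on the carrier at (95,180) in the left view. The bottle and vials are upright, and the gripper is clear.

```bash
python3 -c "
from bench import *
print(job_done())"
```

```text
the job is handed in; nothing more can be done
None
```

The carrier is packed in the order asked (thick brick, sample case, slim brick), its lid is closed square and fully down, the bottle and vials are still standing, and the job was handed in at about 31 s on the robot's clock.

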